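Bring a syringe driver's pusher up to the plunger

ROBOT

A 6-joint arm with a two-finger parallel gripper is mounted at the origin on a cart in front of the work surface, level with it; the furniture and walls round the work are solid. World frame = base frame: x ahead of the robot, y to its left, z up, the work surface at z = 0. Lengths are in mm, angles in rad, forces in N, time in s.
With the tool pointing down it reaches from about 350 to 925 mm from the base axis. Payload 6.4 kg.
Tool frame: the origin (TCP) lies midway between the tips of the shut fingers; the grasp point (between the pads) lies 19 mm behind it; y points along the fingers, x is the direction in which the jaws open and shut, and the axes are right-handed (so a half turn about y gives the same grasp; the last joint's range is limited). The gripper opens to 85 mm and grips with 20 to 120 N. Pads are 22 mm wide; open, the fingers measure 114 mm over their backs; the gripper's body (76 mm by 85 mm) begins 54 mm behind the grasp point. The pads swing forward as they close: fully open they stand 13 mm farther back than shut.
Start: joints at [-1.415, 0.245, 1.558, -0, 1.339, -0.174], TCP at [210.51, -614.979, 231.29] pointing down, gripper open.
Joint ranges: [-3.13, 3.13], [-1.02, 2.26], [0.13, 2.54], [-0.95, 4.09], [0.21, 2.88], [-2.74, 2.74]. Speed limits (rad/s): [2.57, 2.57, 3.14, 3.14, 3.14, 3.14].

INTERFACE

Orientations are given as a rotation vector (axis times angle).
In Python, from cell import manip gives the robot as it stands.
- The arm moves only by the tool jog_arm, never from a script. Its argument "series" is a list of rows, each an object with "slide": the shift along the tool's x, y, z in m, a list of three; "dr": the turn, a rotation vector about the tool's x, y, z in degrees, a list of three. A call has exactly 8 rows; each row is the pose to reach, as a shift and turn from the pose commanded when the call began, along the tool's axes at that moment; what a row does not reach only later rows make up. A row lasts 1/8 s, in which the tool goes at most 62.5 mm and 10.7 degrees, less where a joint would pass 70% of its speed; a pose out of reach is approached as far as the arm can. A call with a gripper value outside its range is refused whole. "gripper" is the finger opening in m, from 0 to 0.0854, set as the call begins (left out, the last holds). The fingers move at their own pace and stop on an object; "newtons" is the grip in N (left out, the last holds). Time passes only in rows, so rows that repeat a pose let the fingers close, or fill a call up. It gives the time, the measured TCP pose, the force and the opening at its end, in the units of the state.
- manip.observe(): the state, without advancing time (a new reading comes with each control period).
- manip.camera(name): name is "scene" or "side" or "wrist"; returns a dict with "frame" (384x512x3 uint8, red, green, blue), "intrinsics" (3x3 intrinsics, pixels), "camera_from_world" (4x4, takes a point from world to camera coordinates). Camera axes: x right, y up, looking along -z (the intrinsics and any distortion apply to the point x, -y, -z); pixel columns grow to the right and rows downward; lengths in mm; the calibration is good to about 2 mm. A picture is of the moment at which its call begins. There is no depth.
- manip.sign_off(): hands the job in, once; it reports no verdict.
The state is a dict: "clock": time; "q": joint angles; "qvel": joint speeds; "tau": joint torques, N m; "ee_pos": TCP position; "tool_rot": TCP orientation; "force": force on the tool from outside, world axes, zero at the start; "moment": the same for the moment, N m; "width": finger opening in mm.
Only numpy, scipy, OpenCV 4.12 (cv2) and the standard library are available. Lean on these libraries where they do the work, as an engineer would, in place of code of your own. Each camera call takes 0.05 s, during which the arm holds its last target.

TASK

Make the syringe driver ready to start: with a fingertip, swing the barrel clamp across the syringe until it stops, then roll the ribbed feed wheel so that the pusher closes up on the plunger, until the plunger's thumb rest lies between the black gauge lines on the pusher's fork and the pusher's face. Do not drive the plunger in. Move the pusher only by its wheel, do not touch or lift the syringe, and leave the other things where they are.

Things in the scene. Friction and masses are not known exactly. Their poses are not given: they have to be found in the camera images.
- driver: syringe driver, fixed to the worktop where it stands: white case 130 mm deep (its x), 240 mm long (its y, from -110 to +130 mm), flat deck at z = 46 mm; origin on the worktop, x points to its back, y along the syringe from the plunger end to the nozzle end, z up. Nothing on it stands higher than 111 mm
- wheel_top (a point): top of the ribbed feed wheel (fixed point of the driver, driver frame [32, -60, 62] mm). The wheel is 28 mm in radius and 20 mm wide, its axle lies along the driver's x, 28 mm below this point; its top 16 mm stand out of the deck, with low cheeks 15 mm to either side of its middle that rise to 53 mm. Light to turn (about 0.03 N m, stays where left): a fingertip pressed on the top with 3 to 6 N and drawn along the driver's y rolls it without slip
- feed_wheel (a joint): turn of the feed wheel, rad, 0 at the start, at most 6.1; grows when its top is rolled towards the driver's +y; each rad moves the pusher 7 mm along the driver's +y (28 mm of rolling at the rim = 7 mm of pusher); the pusher moves only with the wheel
- pusher_face (a point): centre of the pusher's steel face, on the syringe's axis (driver x = -25 mm, z = 71.5 mm; axes as the driver's); it looks to the driver's +y. The white pusher is 46 mm wide, its top at z = 91 mm. Two fork prongs stand 15 mm out of it at 17.5 mm to either side; each has a black gauge line, 2 mm wide, from 7 to 9 mm in front of the face
- thumb_rest (a point): centre of the outer side of the plunger's thumb rest (a disc 12 mm across, 2 mm thick), which looks at the pusher's face. The gap is this point's distance from pusher_face along the driver's y, 15 to 33 mm at the start; a gap of 0 to 5 mm puts the thumb rest between the gauge lines and the face; below 0 the plunger is driven in. The plunger slides with about 1 N
- syringe: clear syringe, 73 mm barrel 12 mm thick, lying loose in the driver's cradle with its finger flange in a slot; origin under the barrel's middle, its own y points to the plunger end; its top is at driver z = 78 mm
- clamp_pivot (a point): pivot of the barrel clamp (fixed point of the driver, driver frame [8, 60, 84] mm); upright axis
- clamp_tab (a point): top of the clamp's upright finger peg, 50 mm from the pivot; the peg is 10 mm thick and stands free from z = 91 mm to 111 mm (driver frame) at the end of a grey arm whose top is at 89 mm
- clamp (a joint): angle of the barrel clamp, rad: 0 = across the barrel, against its stop (peg in front of the syringe, from the pivot towards the driver's -x); 1.45 = wide open, the arm pointing towards the driver's +y; stays where left; turns with under 1 N at the peg
- drug_vial: small vial with blue label and grey cap, 24 mm wide, 55 mm high, loose in front of the driver; origin under its middle
- plain_box: pale plain box 50x60x47 mm, loose behind the driver; origin under its middle
- carton: white and blue carton 51x71x46 mm, loose at the left; origin under its middle
- green_vial: small vial with green cap, 26 mm wide, 52 mm high, loose at the left; origin under its middle
- saline_bottle: clear bottle 67 mm wide, 148 mm high, loose at the right; origin under its middle
- clamp_scissors: steel clamp scissors 150x73x7 mm, lying loose at the right; origin under its middle

How it is judged:
By the outcome, as a careful person would: the job done as asked, in the order asked, and still so for the second after the job is handed in, with the robot touching nothing.
It also fails if it takes over 61 s, if anything falls off the work surface, if the arm or the gripper's body presses on something with over 40 N, if the wrist force passes 120 N, or if a joint passes its speed limit or range.

## Working session

There is one attempt and no reset: what is moved stays moved. The work goes in short steps, Python scripts to look and compute and a tool call to move; the robot and the scene stay as the last step left them, time stands still between calls to the robot, and variables do not carry over. Pictures are saved under pics/ and viewed, and the job is handed in when it is done.

Besides the shell and the picture viewer there is one more tool, called after "Emit:" by a JSON object that holds its "fn" and its "kwargs". jog_arm: Moves the arm, as the interface text tells. Its arguments: {"type":"object","properties":{"series":{"type":"array","items":{"type":"object","properties":{"slide":{"type":"array","items":{"type":"number"}},"dr":{"type":"array","items":{"type":"number"}}}}},"gripper":{"type":"number"},"newtons":{"type":"number"}},"required":["series"]}

```bash
mkdir -p pics; ls; python3 - <<'E'
from cell import manip
import cv2,numpy as np
print(manip.observe())
for n in ["scene","side","wrist"]:
    c=manip.camera(n); cv2.imwrite(f"pics/{n}0.png",c["frame"][:,:,::-1]); np.savez(f"pics/{n}0.npz",**c)
    print(n,c["intrinsics"].tolist(),np.round(c["camera_from_world"],4).tolist(),[k for k in c])
E
```

```text
pics
{'clock': 0.0, 'q': array([-1.41510576e+00,  2.45815427e-01,  1.55905054e+00,  7.50120764e-06,
        1.33869364e+00, -1.74141068e-01]), 'qvel': array([ 0.00043182, -0.00059126,  0.00087484,  0.00026964,  0.00033919,
        0.0004268 ]), 'tau': array([ 6.47153429e-04, -4.29513502e+01, -3.26126111e+01, -1.14346956e-04,
        5.35511892e-03,  5.29146540e-07]), 'ee_pos': array([ 210.41654333, -614.39566699,  230.15982408]), 'tool_rot': array([-1.34592793,  0.96382213, -0.96154924]), 'force': array([0.03853486, 0.51076512, 0.31967834]), 'moment': array([ 0.02349099,  0.05142028, -0.01708026]), 'width': 85.37531120775867}
scene [[465.87347254803694, 0.0, 261.6567031316944], [0.0, 465.87347254803694, 187.97933021629007], [0.0, 0.0, 1.0]] [[-0.5443, -0.8386, 0.0219, 296.3334], [0.4835, -0.2923, 0.8251, -333.7939], [-0.6855, 0.4597, 0.5646, -1009.311], [0.0, 0.0, 0.0, 1.0]] ['frame', 'intrinsics', 'camera_from_world']
side [[477.50760781595966, 0.0, 262.07100266084353], [0.0, 477.50760781595966, 192.33710774638186], [0.0, 0.0, 1.0]] [[0.977, -0.2132, -0.0052, -497.6522], [0.0986, 0.4299, 0.8975, -152.8691], [-0.1891, -0.8774, 0.441, -1412.0561], [0.0, 0.0, 0.0, 1.0]] ['frame', 'intrinsics', 'camera_from_world']
wrist [[312.2088794135066, 0.0, 261.60818023621925], [0.0, 312.2088794135066, 192.32499437604554], [0.0, 0.0, 1.0]] [[0.3251, -0.9457, -0.0011, -650.1982], [0.9009, 0.3101, -0.3037, 38.9282], [0.2875, 0.0978, 0.9528, -378.2196], [0.0, 0.0, 0.0, 1.0]] ['frame', 'intrinsics', 'camera_from_world']
```

View pics/scene0.png

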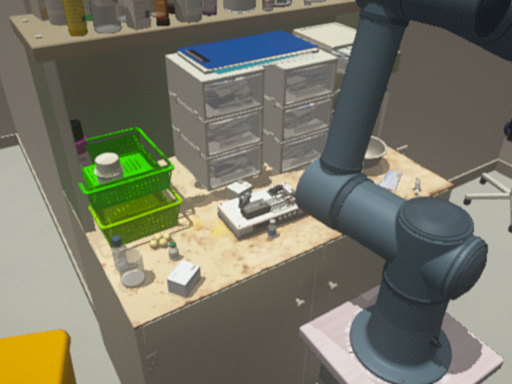

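View pics/side0.png

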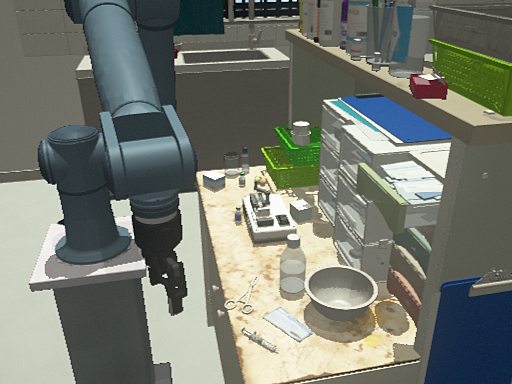

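View pics/wrist0.png

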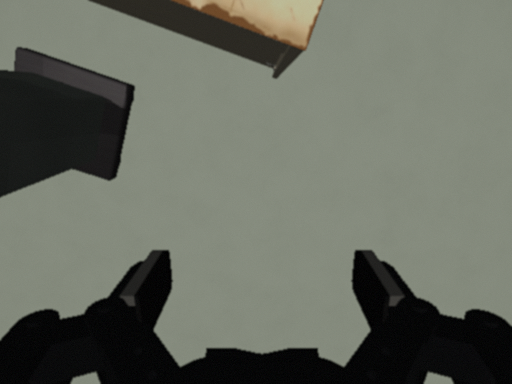

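```bash
python3 - <<'E'
import cv2,numpy as np
from scipy.spatial.transform import Rotation as R
print(R.from_rotvec([-1.34592793,  0.96382213, -0.96154924]).as_matrix().round(3))
a=cv2.imread("pics/scene0.png")[160:250,200:330]; cv2.imwrite("pics/sceneC.png",cv2.resize(a,None,fx=6,fy=6,interpolation=2))
a=cv2.imread("pics/side0.png")[165:250,200:330]; cv2.imwrite("pics/sideC.png",cv2.resize(a,None,fx=6,fy=6,interpolation=2))
E
```

```text
[[ 0.324 -0.     0.946]
 [-0.946  0.002  0.324]
 [-0.002 -1.     0.   ]]
```

View pics/sceneC.png

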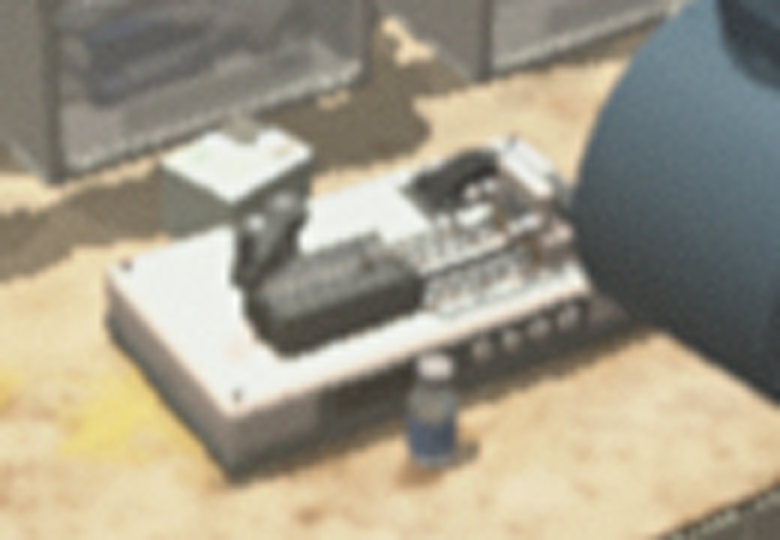

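View pics/sideC.png

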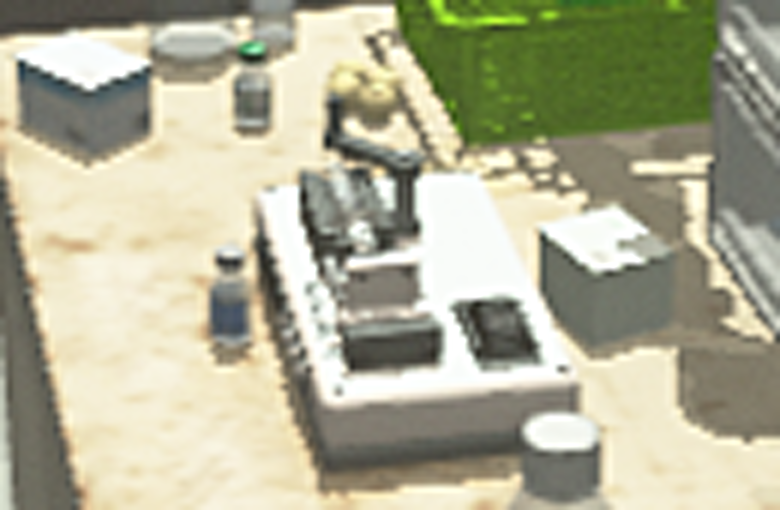

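```bash
cat > h.py <<'E'
import cv2,numpy as np
from scipy.spatial.transform import Rotation as R
def load(n): 
    d=np.load(f"pics/{n}.npz"); return d["intrinsics"],d["camera_from_world"]
def ray(n,uv):
    K,T=load(n); u,v=uv
    d=np.array([(u-K[0,2])/K[0,0],-(v-K[1,2])/K[1,1],-1.])
    Rm=T[:3,:3]; return -Rm.T@T[:3,3], Rm.T@d
def onz(n,uv,z):
    o,d=ray(n,uv); return o+d*(z-o[2])/d[2]
def proj(n,p):
    K,T=load(n); c=T[:3,:3]@np.asarray(p,float)+T[:3,3]
    return np.array([K[0,0]*c[0]/-c[2]+K[0,2],K[1,1]*-c[1]/-c[2]+K[1,2]])
def snap(name,tag):
    from cell import manip
    c=manip.camera(name); cv2.imwrite(f"pics/{tag}.png",c["frame"][:,:,::-1]); np.savez(f"pics/{tag}.npz",**c)
E
python3 - <<'E'
from h import *
for p in [(265,195),(322,400),(578,383),(478,178)]:
    print("side",onz("side0",(200+p[0]/6,165+p[1]/6),46).round(1))
for p in [(107,285),(232,402)]:
    print("scene",onz("scene0",(200+p[0]/6,160+p[1]/6),46).round(1))
E
```

```text
side [473.3 111.3  46. ]
side [ 460.6 -110.8   46. ]
side [ 585.3 -122.6   46. ]
side [592.9 105.5  46. ]
scene [575.5 128.9  46. ]
scene [469.9 123.1  46. ]
```

```bash
python3 - <<'E'
from h import *
K,T=load("wrist0"); c=-T[:3,:3].T@T[:3,3]; p=np.array([210.4,-614.4,230.2])
Rt=R.from_rotvec([-1.34592793,  0.96382213, -0.96154924]).as_matrix()
print("cam in tool",Rt.T@(c-p), "view dir tool",Rt.T@(-T[2,:3]), "up",Rt.T@T[1,:3])
# tool z -> yaw 87deg from 18.9: about tool y by -68.1
tgt=np.array([490,-70,330.]); print("slide",Rt.T@(tgt-p))
E
```

```text
cam in tool [   0.78802652 -141.26724478   78.60176253] view dir tool [ 0.00123692  0.95267555 -0.30398645] up [-0.00099386  0.30398771  0.95267544]
slide [-424.69027721  -98.82459845  440.88482304]
```

```bash
python3 - <<'E'
from h import *
p=np.array([210.4,-614.4,230.2])
Rt=R.from_rotvec([-1.34592793,  0.96382213, -0.96154924]).as_matrix()
print("slide",Rt.T@(np.array([330,-330,260.])-p),"slide2",Rt.T@(np.array([510,0,230.])-p))
E
```

```text
slide [-230.39100492  -29.28260246  205.27560509] slide2 [-484.24573715    1.30535247  482.44369838]
```

Emit:
{"fn": "jog_arm", "kwargs": {"series": [{"slide":[-0.04,-0.005,0.035],"dr":[0,-6,0]},{"slide":[-0.08,-0.01,0.07],"dr":[0,-12,0]},{"slide":[-0.12,-0.015,0.105],"dr":[0,-18,0]},{"slide":[-0.16,-0.02,0.14],"dr":[0,-24,0]},{"slide":[-0.2,-0.025,0.18],"dr":[0,-30,0]},{"slide":[-0.24,-0.03,0.22],"dr":[0,-36,0]},{"slide":[-0.28,-0.03,0.26],"dr":[0,-42,0]},{"slide":[-0.32,-0.03,0.3],"dr":[0,-48,0]}], "gripper": 0.0}}

```text
clock: 1.15
ee_pos: [391.1, -213.3, 261.3]
tool_rot: [-1.548, 0.314, -0.314]
force: [0.4, 0.0, -0.2]
width: -0.1
```

```bash
python3 - <<'E'
from h import *
from cell import manip
o=manip.observe(); Rt=R.from_rotvec(o["tool_rot"]); print(o["ee_pos"],o["q"],o["width"],o["force"],Rt.as_matrix().round(3))
print(Rt.as_matrix().T@(np.array([510,0,230.])-o["ee_pos"]))
E
```

```text
[ 391.10995509 -213.30085805  261.28771664] [-7.54882297e-01 -2.86742948e-01  2.02607492e+00  1.25883263e-04
  1.40180651e+00 -3.54660263e-01] -0.13237708845838853 [ 0.41665     0.00876705 -0.19081433] [[ 0.921  0.     0.39 ]
 [-0.39  -0.     0.921]
 [ 0.    -1.    -0.   ]]
[ 26.36800715  31.29004968 242.76878099]
```

Emit:
{"fn": "jog_arm", "kwargs": {"series": [{"slide":[0.004,0.005,0.04],"dr":[0,-4,0]},{"slide":[0.008,0.01,0.08],"dr":[0,-8,0]},{"slide":[0.012,0.015,0.12],"dr":[0,-12,0]},{"slide":[0.016,0.02,0.16],"dr":[0,-16,0]},{"slide":[0.02,0.025,0.2],"dr":[0,-20,0]},{"slide":[0.026,0.031,0.243],"dr":[0,-20,0]},{"slide":[0.026,0.031,0.243],"dr":[0,-20,0]},{"slide":[0.026,0.031,0.243],"dr":[0,-20,0]}]}}

```text
clock: 2.15
ee_pos: [509.7, -2.0, 230.1]
tool_rot: [-1.571, 0.043, -0.042]
force: [1.1, -0.1, -0.0]
width: 0.1
```

```bash
python3 - <<'E'
from h import *
snap("wrist","w1");snap("scene","s1");snap("side","d1")
a=cv2.imread("pics/w1.png"); cv2.imwrite("pics/w1b.png",cv2.resize(a,(800,600),interpolation=2))
E
```

```text
(no output)
```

View pics/w1b.png

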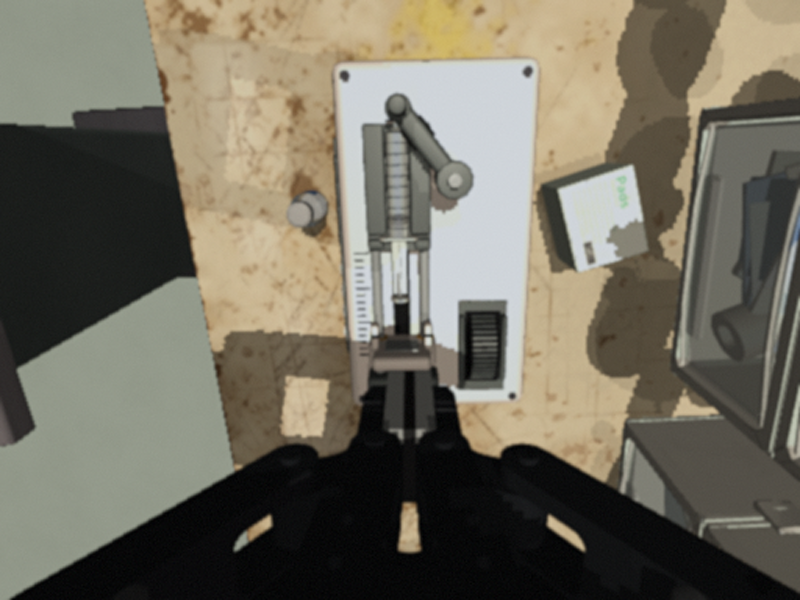

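```bash
python3 - <<'E'
import cv2
a=cv2.imread("pics/w1.png")
cv2.imwrite("pics/w1c.png",cv2.resize(a[30:170,200:360],None,fx=5,fy=4.2857 if 0 else 5,interpolation=2)[:600])
cv2.imwrite("pics/w1d.png",cv2.resize(a[150:270,210:350],None,fx=5,fy=5,interpolation=2))
E
```

```text
(no output)
```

View pics/w1c.png

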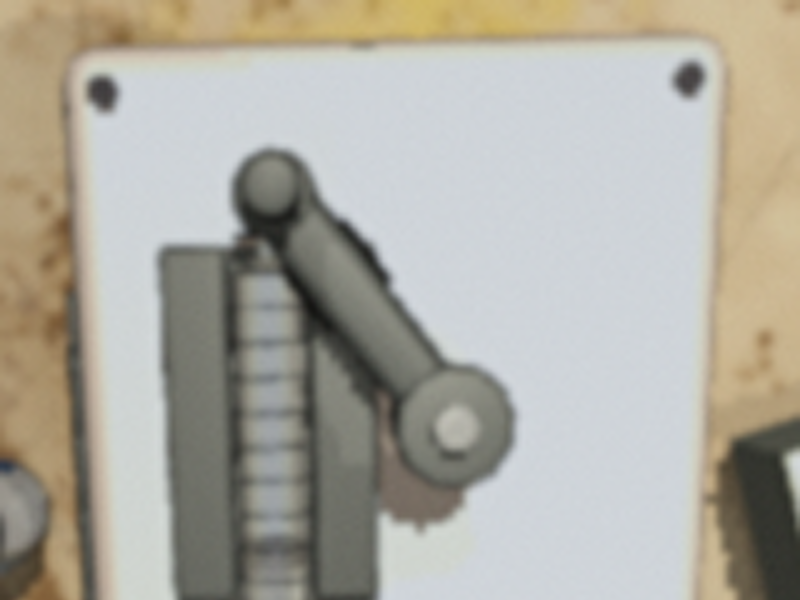

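View pics/w1d.png

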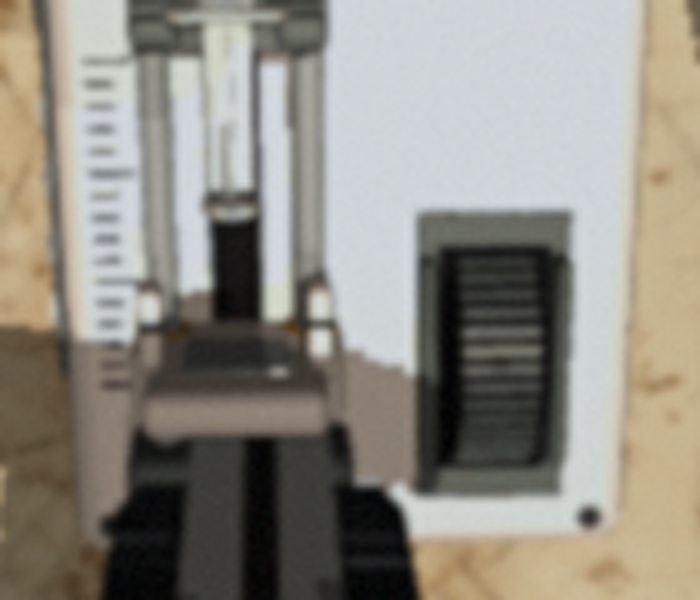

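```bash
python3 - <<'E'
from h import *
n="w1"
scr=[onz(n,p,46)[:2] for p in [(220.6,48.6),(338,45.8),(327.8,253.4),(232,255)]]
cor=[onz(n,p,45)[:2] for p in [(214,39),(344.4,37.6),(332.6,257),(226,258)]]
print(np.round(scr,1).tolist(),np.round(cor,1).tolist())
for P in (scr,cor):
    P=np.array(P); print(P.mean(0),[round(float(np.linalg.norm(P[i]-P[(i+1)%4])),1) for i in range(4)],np.degrees(np.arctan2(*(P[1]-P[0])[::-1])),np.degrees(np.arctan2(*(P[2]-P[3])[::-1])),np.degrees(np.arctan2(*(P[0]-P[3])[::-1]))-90,np.degrees(np.arctan2(*(P[1]-P[2])[::-1]))-90)
D=np.array([[-65,130],[65,130],[65,-110],[-65,-110.]]);
piv=onz(n,(291.2,115.4),89)[:2]; peg=onz(n,(254,67),111)[:2]
wt=onz(n,(210+502/5,150+352/5),62)[:2]
S=np.array(scr); 
src=np.vstack([D,[[8,60]]]); dst=np.vstack([cor,[piv]])
# rigid fit
def fit(s,d):
    s=np.array(s);d=np.array(d);H=(s-s.mean(0)).T@(d-d.mean(0));a=np.arctan2(H[0,1]-H[1,0],H[0,0]+H[1,1])
    M=np.array([[np.cos(a),-np.sin(a)],[np.sin(a),np.cos(a)]]);t=d.mean(0)-M@s.mean(0);return a,M,t
a,M,t=fit(src,dst);print(np.degrees(a),t,"res",(src@M.T+t-dst).round(1).tolist())
f=lambda p:(M.T@(p-t)).round(1)
print("piv",f(piv),"peg",f(peg),"wheel top centre",f(wt), "wheel at",M@[32,-60]+t)
v=f(peg)-f(piv);print(np.linalg.norm(v),"clamp",np.arctan2(v[1],-v[0]))
# pusher/thumb
pu=[("face", (210+230/5,150+330/5),71.5),("thumb",(210+230/5,150+207/5),71.5),("flange",(210+230/5,150+15/5),72),("pushfronttop",(210+243/5,150+335/5),91),("backtop",(210+235/5,150+432/5),91),("prongtipL",(210+150/5,150+286/5),71.5),("prongtipR",(210+318/5,150+286/5),71.5)]
for k,p,z in pu: print(k,f(onz(n,p,z)[:2]))
E
```

```text
[[477.9, 117.1], [589.6, 113.7], [582.5, -107.3], [470.7, -103.6]] [[472.3, 125.9], [595.7, 120.6], [588.4, -112.9], [463.2, -107.7]]
[530.16827182   4.97524623] [111.8, 221.1, 111.8, 220.8] -1.76889136893645 -1.9242062207730273 -1.849293248935723 -1.8270921021993445
[529.89813298   6.45845336] [123.5, 233.6, 125.3, 233.8] -2.461029168800197 -2.3919534524847026 -2.2162401819151683 -1.7858014904897601
-2.107620453923424 [529.54748731  -3.81306017] res [[-2.9, 2.6], [3.6, 3.1], [2.0, -3.2], [-2.7, -3.6], [-0.1, 1.1]]
piv [ 8.1 58.9] peg [-23.2  97.4] wheel top centre [ 32.5 -52.8] wheel at [559.31924241 -64.94932272]
49.61794030388606 clamp 0.8881864881275996
face [-25.3 -42.9]
thumb [-24.8 -16.3]
flange [-23.9  22.8]
pushfronttop [-22.3 -36.1]
backtop [-24.3 -56.7]
prongtipL [-41.5 -33. ]
prongtipR [ -7.1 -33.5]
```

```bash
cat >> h.py <<'E'
YAW=np.radians(-1.9); OR=np.array([529.8,-4.6,0]); MD=R.from_rotvec([0,0,YAW]).as_matrix()
RT=MD@np.array([[1,0,0],[0,0,1],[0,-1,0.]])  # desired tool axes
def d2w(p): return MD@np.asarray(p,float)+OR
def w2d(p): return MD.T@(np.asarray(p)-OR)
def plan(*tg):
    from cell import manip
    o=manip.observe(); Rn=R.from_rotvec(o["tool_rot"]).as_matrix()
    print("drv",w2d(o["ee_pos"]).round(1),"F(drv)",(MD.T@o["force"]).round(1),"M",o["moment"].round(2),"t",o["clock"],"dr",np.degrees(R.from_matrix(Rn.T@RT).as_rotvec()).round(2))
    for t in tg: print(t,(Rn.T@(d2w(t)-o["ee_pos"])).round(1))
E
python3 -c "
from h import *
plan((-20,124,150),(-20,124,97))"
```

```text
drv [-20.1   1.3 230.5] F(drv) [ 0.8 -0.5 -0.7] M [ 0.05 -0.02 -0.02] t 2.3 dr [ 0.01 -1.29  0.02]
(-20, 124, 150) [ -2.7  80.5 122.7]
(-20, 124, 97) [ -2.7 133.5 122.7]
```

Emit:
{"fn": "jog_arm", "kwargs": {"series": [{"slide":[-0.001,0.02,0.04],"dr":[0,-1.3,0]},{"slide":[-0.002,0.04,0.08],"dr":[0,-1.3,0]},{"slide":[-0.0027,0.06,0.122],"dr":[0,-1.3,0]},{"slide":[-0.0027,0.08,0.1227],"dr":[0,-1.3,0]},{"slide":[-0.0027,0.11,0.1227],"dr":[0,-1.3,0]},{"slide":[-0.0027,0.133,0.1227],"dr":[0,-1.3,0]},{"slide":[-0.0027,0.133,0.1227],"dr":[0,-1.3,0]},{"slide":[-0.0027,0.133,0.1227],"dr":[0,-1.3,0]}]}}

```text
clock: 3.3
ee_pos: [514.8, 120.4, 98.5]
tool_rot: [-1.571, 0.024, -0.027]
force: [-0.0, -0.3, 0.5]
width: -0.1
```

```bash
python3 -c "
from h import *
plan((-30,100,97),(-42,75,97))
snap('scene','s2');snap('side','d2');snap('wrist','w2')
a=cv2.imread('pics/s2.png')[160:260,200:330]; b=cv2.imread('pics/d2.png')[145:245,200:330]
cv2.imwrite('pics/v2.png',cv2.resize(np.hstack([a,b]),None,fx=3,fy=3,interpolation=2))
"
```

```text
drv [-19.2 124.5  98.5] F(drv) [-0.  -0.3  0.5] M [-0.   -0.03 -0.01] t 3.3 dr [-0.    0.05  0.11]
(-30, 100, 97) [-10.9   1.5 -24.5]
(-42, 75, 97) [-22.9   1.4 -49.4]
```

View pics/v2.png

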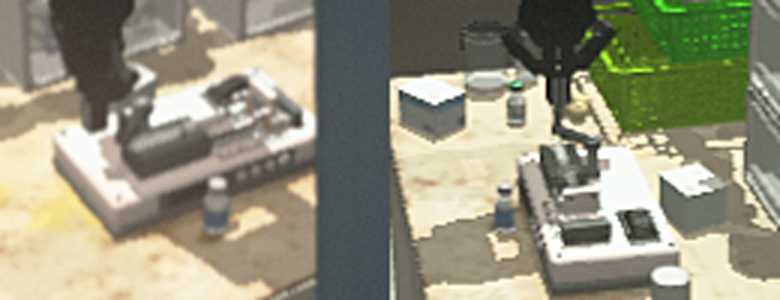

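View pics/w2.png

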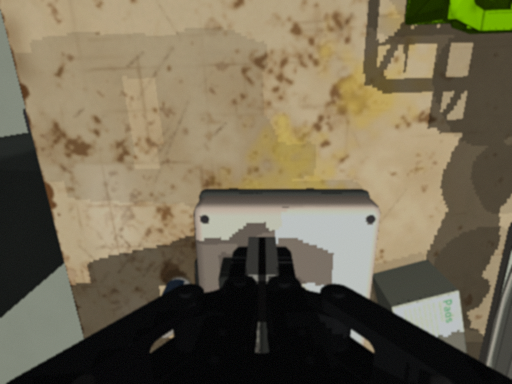

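Emit:
{"fn": "jog_arm", "kwargs": {"series": [{"slide":[-0.003,0.001,-0.006],"dr":[0,0,0]},{"slide":[-0.006,0.001,-0.012],"dr":[0,0,0]},{"slide":[-0.01,0.001,-0.018],"dr":[0,0,0]},{"slide":[-0.014,0.001,-0.024],"dr":[0,0,0]},{"slide":[-0.017,0.001,-0.03],"dr":[0,0,0]},{"slide":[-0.02,0.001,-0.036],"dr":[0,0,0]},{"slide":[-0.022,0.001,-0.041],"dr":[0,0,0]},{"slide":[-0.022,0.001,-0.044],"dr":[0,0,0]}]}}

```text
clock: 4.45
ee_pos: [490.6, 77.2, 96.4]
tool_rot: [-1.571, 0.025, -0.025]
force: [-0.9, 0.8, 0.3]
width: 0.1
```

```bash
python3 -c "
from h import *
plan((-42,76,97),(-42,72,97))
snap('scene','s3');snap('side','d3')
a=cv2.imread('pics/s3.png')[160:260,200:330]; b=cv2.imread('pics/d3.png')[145:245,200:330]
cv2.imwrite('pics/v3.png',cv2.resize(np.hstack([a,b]),None,fx=3,fy=3,interpolation=2))
"
```

```text
drv [-41.9  80.4  96.4] F(drv) [-0.9  0.7  0.3] M [ 0.17  0.09 -0.01] t 4.45 dr [0.01 0.08 0.01]
(-42, 76, 97) [-0.1 -0.6 -4.4]
(-42, 72, 97) [-0.1 -0.6 -8.4]
```

View pics/v3.png

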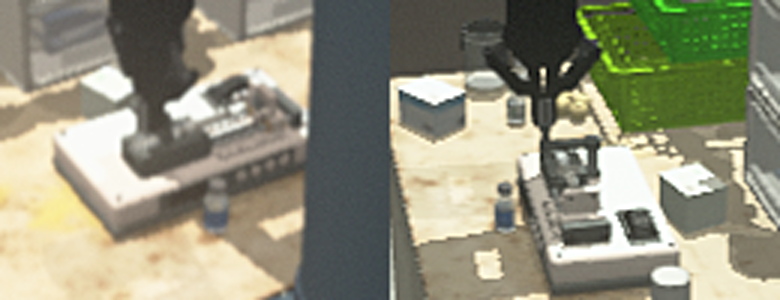

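Clamp moves with the tip (arm now almost across). Creep on until the stop is felt.

Emit:
{"fn": "jog_arm", "kwargs": {"series": [{"slide":[0,0,-0.001],"dr":[0,0,0]},{"slide":[0,0,-0.002],"dr":[0,0,0]},{"slide":[0,0,-0.003],"dr":[0,0,0]},{"slide":[0,0,-0.004],"dr":[0,0,0]},{"slide":[0,0,-0.005],"dr":[0,0,0]},{"slide":[0,0,-0.005],"dr":[0,0,0]},{"slide":[0,0,-0.005],"dr":[0,0,0]},{"slide":[0,0,-0.005],"dr":[0,0,0]}]}}

```text
clock: 5.55
ee_pos: [490.3, 72.9, 96.3]
tool_rot: [-1.57, 0.025, -0.025]
force: [-0.9, 4.2, 0.4]
width: -0.3
```

```bash
python3 -c "
from h import *
plan()"
```

```text
drv [-42.   76.2  96.3] F(drv) [-1.   4.2  0.4] M [0.73 0.08 0.01] t 5.55 dr [-0.03  0.1  -0.  ]
```

Emit:
{"fn": "jog_arm", "kwargs": {"series": [{"slide":[0,0,-0.0005],"dr":[0,0,0]},{"slide":[0,0,-0.001],"dr":[0,0,0]},{"slide":[0,0,-0.0015],"dr":[0,0,0]},{"slide":[0,0,-0.0015],"dr":[0,0,0]},{"slide":[0,0,-0.0015],"dr":[0,0,0]},{"slide":[0,0,-0.0015],"dr":[0,0,0]},{"slide":[0,0,-0.0015],"dr":[0,0,0]},{"slide":[0,0,-0.0015],"dr":[0,0,0]}]}}

```text
clock: 6.55
ee_pos: [490.3, 72.5, 96.3]
tool_rot: [-1.567, 0.025, -0.025]
force: [-0.5, 10.1, 0.6]
width: -0.1
```

```bash
python3 -c "
from h import *
plan()"
```

```text
drv [-42.   75.8  96.3] F(drv) [-0.9 10.   0.6] M [ 1.66 -0.04  0.01] t 6.55 dr [-0.18  0.06  0.  ]
```

Emit:
{"fn": "jog_arm", "kwargs": {"series": [{"slide":[0,0,0.008],"dr":[0,0,0]},{"slide":[0,0,0.02],"dr":[0,0,0]},{"slide":[0,-0.04,0.02],"dr":[0,0,0]},{"slide":[0.01,-0.084,0.0],"dr":[0,0,0]},{"slide":[0.02,-0.084,-0.04],"dr":[0,0,0]},{"slide":[0.02,-0.084,-0.09],"dr":[0,0,0]},{"slide":[0.02,-0.084,-0.105],"dr":[0,0,0]},{"slide":[0.02,-0.084,-0.105],"dr":[0,0,0]}]}}

```text
clock: 7.55
ee_pos: [507.0, -34.7, 180.2]
tool_rot: [-1.571, 0.026, -0.026]
force: [-0.5, 0.4, -0.1]
width: 0.2
```

```bash
python3 -c "
from h import *
plan((32,-60,90),(32,-60,70))
snap('wrist','w4')
a=cv2.imread('pics/w4.png')[20:270,170:370]
cv2.imwrite('pics/w4c.png',cv2.resize(a,None,fx=2.4,fy=2.4,interpolation=2))
"
```

```text
drv [-21.8 -30.8 180.2] F(drv) [-0.5  0.4 -0.1] M [ 0.04  0.   -0.03] t 7.55 dr [-0.    0.01 -0.01]
(32, -60, 90) [ 53.8  90.2 -29.2]
(32, -60, 70) [ 53.8 110.2 -29.2]
```

View pics/w4c.png

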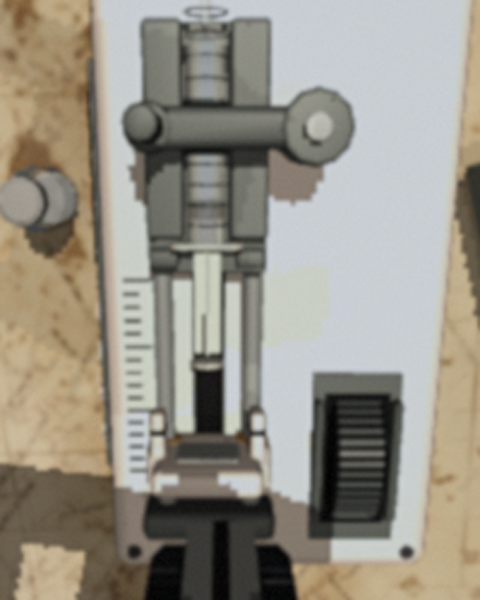

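```bash
python3 -c "
from h import *
a=cv2.imread('pics/w4.png')[155:235,215:295]
cv2.imwrite('pics/w4e.png',cv2.resize(a,None,fx=7.5,fy=7.5,interpolation=2))
for nm,y,z,x in [('wheeltop',-60,62,32),('scr',120,46,56),('scr',-100,46,56),('scr',-100,46,-56)]: print(nm,proj('w4',d2w((x,y,z))).round(1), ((proj('w4',d2w((x,y,z)))-[170,20])*2.4).round(0))
# pixel rows for thumb y and z 71.5
for y in range(-60,-5,5): print(y,[proj('w4',d2w((x,y,z)))[1].round(1) for x,z in ((-25,71.5),(-25,91))])
"
```

```text
wheeltop [320.4 217.6] [361. 474.]
scr [361.7  -7.7] [460. -66.]
scr [339.5 249.2] [407. 550.]
scr [225.6 249. ] [133. 550.]
-60 [np.float64(221.6), np.float64(231.2)]
-55 [np.float64(216.3), np.float64(225.5)]
-50 [np.float64(210.9), np.float64(219.7)]
-45 [np.float64(205.4), np.float64(213.8)]
-40 [np.float64(199.8), np.float64(207.9)]
-35 [np.float64(194.2), np.float64(201.9)]
-30 [np.float64(188.5), np.float64(195.9)]
-25 [np.float64(182.8), np.float64(189.7)]
-20 [np.float64(177.0), np.float64(183.5)]
-15 [np.float64(171.1), np.float64(177.2)]
-10 [np.float64(165.1), np.float64(170.8)]
```

View pics/w4e.png

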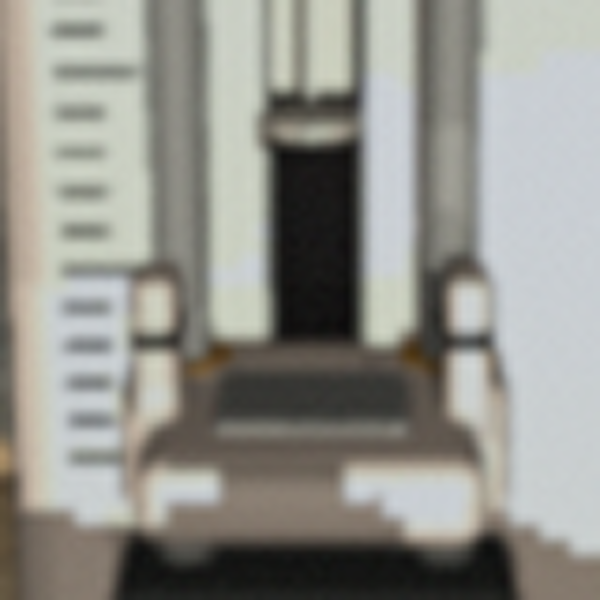

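Emit:
{"fn": "jog_arm", "kwargs": {"series": [{"slide":[0.02,0.0,-0.01],"dr":[0,0,0]},{"slide":[0.04,0.0,-0.03],"dr":[0,0,0]},{"slide":[0.054,0.02,-0.037],"dr":[0,0,0]},{"slide":[0.054,0.06,-0.037],"dr":[0,0,0]},{"slide":[0.054,0.09,-0.037],"dr":[0,0,0]},{"slide":[0.054,0.112,-0.037],"dr":[0,0,0]},{"slide":[0.054,0.114,-0.037],"dr":[0,0,0]},{"slide":[0.054,0.114,-0.037],"dr":[0,0,0]}]}}

```text
clock: 8.6
ee_pos: [560.4, -72.4, 67.0]
tool_rot: [-1.571, 0.023, -0.024]
force: [0.2, 0.2, -0.6]
width: -0.2
```

```bash
python3 -c "
from h import *
plan((32,-69,62))"
```

```text
drv [ 32.9 -66.7  67. ] F(drv) [ 0.2  0.2 -0.6] M [ 0.06 -0.01  0.02] t 8.6 dr [0.01 0.17 0.05]
(32, -69, 62) [-0.9  5.  -2.3]
```

Emit:
{"fn": "jog_arm", "kwargs": {"series": [{"slide":[-0.001,0.001,-0.002],"dr":[0,0,0]},{"slide":[-0.001,0.002,-0.002],"dr":[0,0,0]},{"slide":[-0.001,0.003,-0.002],"dr":[0,0,0]},{"slide":[-0.001,0.004,-0.002],"dr":[0,0,0]},{"slide":[-0.001,0.0045,-0.002],"dr":[0,0,0]},{"slide":[-0.001,0.005,-0.002],"dr":[0,0,0]},{"slide":[-0.001,0.005,-0.002],"dr":[0,0,0]},{"slide":[-0.001,0.005,-0.002],"dr":[0,0,0]}]}}

```text
clock: 9.6
ee_pos: [558.9, -75.2, 61.7]
tool_rot: [-1.571, 0.025, -0.025]
force: [-1.9, -0.3, 5.3]
width: -0.0
```

```bash
python3 -c "
from h import *
plan((32,-69,62))"
```

```text
drv [ 31.4 -69.6  61.7] F(drv) [-1.9 -0.3  5.3] M [ 0.11  0.41 -0.01] t 9.6 dr [0.01 0.1  0.  ]
(32, -69, 62) [ 0.6 -0.3  0.6]
```

Emit:
{"fn": "jog_arm", "kwargs": {"series": [{"slide":[0,0,0.002],"dr":[0,0,0]},{"slide":[0,0,0.005],"dr":[0,0,0]},{"slide":[0,0,0.008],"dr":[0,0,0]},{"slide":[0,0,0.011],"dr":[0,0,0]},{"slide":[0,0,0.014],"dr":[0,0,0]},{"slide":[0,0,0.017],"dr":[0,0,0]},{"slide":[0,0,0.018],"dr":[0,0,0]},{"slide":[0,0,0.018],"dr":[0,0,0]}]}}

```text
clock: 10.6
ee_pos: [559.5, -57.3, 61.9]
tool_rot: [-1.571, 0.024, -0.025]
force: [-2.7, 0.1, 6.9]
width: 0.0
```

```bash
python3 -c "
from h import *
plan((32,-69,62))
snap('wrist','w5')
snap('side','d5')
a=cv2.imread('pics/d5.png')[165:235,220:300]
cv2.imwrite('pics/d5c.png',cv2.resize(a,None,fx=7,fy=7,interpolation=2))
"
```

```text
drv [ 31.4 -51.6  61.9] F(drv) [-2.8  0.   6.9] M [ 0.    0.46 -0.02] t 10.6 dr [0.03 0.11 0.01]
(32, -69, 62) [  0.5  -0.1 -17.4]
```

View pics/w5.png

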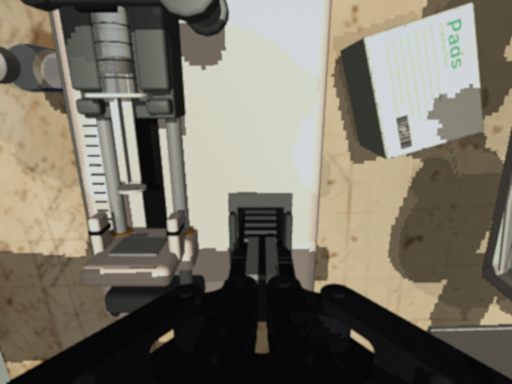

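View pics/d5c.png

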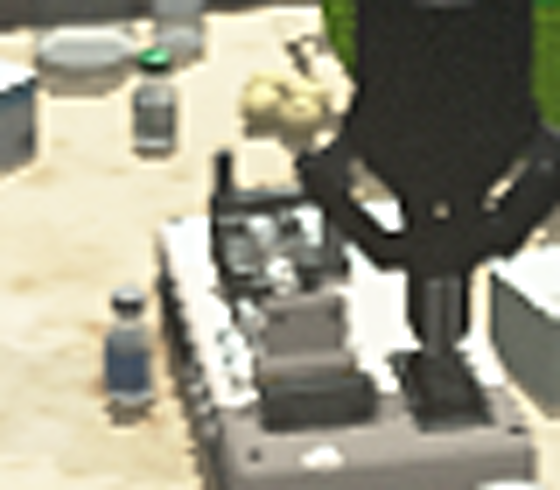

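```bash
cat >> h.py <<'E'
def rowy(n,uv,z,x=None): return w2d(onz(n,uv,z))
def crop(n,x0,y0,w,h,f,out):
    a=cv2.imread(f'pics/{n}.png')[y0:y0+h,x0:x0+w]; cv2.imwrite(f'pics/{out}.png',cv2.resize(a,None,fx=f,fy=f,interpolation=2))
E
python3 -c "
from h import *
crop('w5',75,165,130,130,4.5,'w5c')"
```

```text
(no output)
```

View pics/w5c.png

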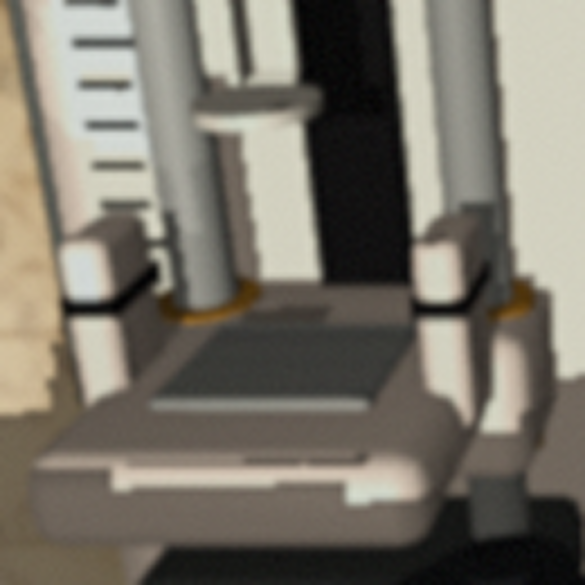

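```bash
python3 -c "
from h import *
P=lambda x,y:(75+x/4.5,165+y/4.5)
for k,p,z in [('topedge',(240,460),91),('steelc',(289,366),71.5),('lineL',(90,305),76),('lineR',(443,308),76),('tipL',(88,240),76),('tipR',(436,240),76),('thumb',(260,122),77.5),('topback',(230,540),91)]: print(k,w2d(onz('w5',P(*p),z)).round(1))
"
```

```text
topedge [-21.9 -42.3  91. ]
steelc [-24.8 -43.   71.5]
lineL [-41.7 -34.   76. ]
lineR [ -6.8 -34.3  76. ]
tipL [-40.8 -27.1  76. ]
tipR [ -6.9 -27.   76. ]
thumb [-21.9 -14.5  77.5]
topback [-23.9 -50.8  91. ]
```

Emit:
{"fn": "jog_arm", "kwargs": {"series": [{"slide":[0,-0.006,0],"dr":[0,0,0]},{"slide":[0,-0.006,-0.018],"dr":[0,0,0]},{"slide":[0,-0.0015,-0.018],"dr":[0,0,0]},{"slide":[0,-0.0004,-0.018],"dr":[0,0,0]},{"slide":[0,-0.0004,-0.012],"dr":[0,0,0]},{"slide":[0,-0.0004,-0.006],"dr":[0,0,0]},{"slide":[0,-0.0004,0],"dr":[0,0,0]},{"slide":[0,-0.0004,0],"dr":[0,0,0]}]}}

```text
clock: 11.7
ee_pos: [559.4, -56.2, 61.8]
tool_rot: [-1.57, 0.024, -0.024]
force: [-0.8, 1.9, 4.5]
width: -0.3
```

```bash
python3 -c "
from h import *
plan()
snap('wrist','w6');crop('w6',75,165,130,130,4.5,'w6c')"
```

```text
drv [ 31.3 -50.6  61.8] F(drv) [-0.9  1.9  4.5] M [ 0.19  0.26 -0.04] t 11.7 dr [-0.04  0.14  0.01]
```

View pics/w6c.png

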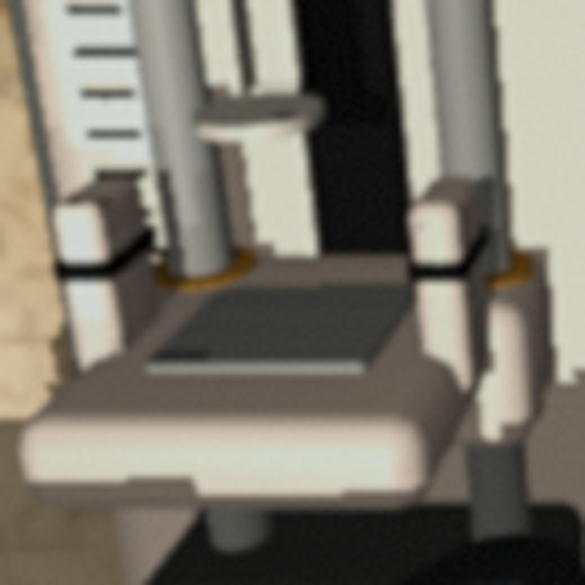

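Emit:
{"fn": "jog_arm", "kwargs": {"series": [{"slide":[0,-0.006,0],"dr":[0,0,0]},{"slide":[0,-0.006,-0.018],"dr":[0,0,0]},{"slide":[0,-0.0015,-0.018],"dr":[0,0,0]},{"slide":[0,0,-0.018],"dr":[0,0,0]},{"slide":[0,0,-0.012],"dr":[0,0,0]},{"slide":[0,0,-0.006],"dr":[0,0,0]},{"slide":[0,0,0],"dr":[0,0,0]},{"slide":[0,0,0],"dr":[0,0,0]}]}}

```text
clock: 12.75
ee_pos: [559.3, -56.5, 61.8]
tool_rot: [-1.57, 0.025, -0.024]
force: [-2.4, 0.9, 4.8]
width: 0.1
```

Emit:
{"fn": "jog_arm", "kwargs": {"series": [{"slide":[0,-0.006,0],"dr":[0,0,0]},{"slide":[0,-0.006,-0.018],"dr":[0,0,0]},{"slide":[0,-0.0015,-0.018],"dr":[0,0,0]},{"slide":[0,0,-0.018],"dr":[0,0,0]},{"slide":[0,0,-0.012],"dr":[0,0,0]},{"slide":[0,0,-0.006],"dr":[0,0,0]},{"slide":[0,0,0],"dr":[0,0,0]},{"slide":[0,0,0],"dr":[0,0,0]}]}}

```text
clock: 13.75
ee_pos: [559.3, -56.4, 61.8]
tool_rot: [-1.57, 0.025, -0.024]
force: [-2.3, 1.7, 5.1]
width: -0.0
```

```bash
python3 -c "
from h import *
plan()
snap('wrist','w7');crop('w7',75,140,130,130,4.5,'w7c')"
```

```text
drv [ 31.2 -50.8  61.8] F(drv) [-2.3  1.6  5.1] M [ 0.17  0.38 -0.04] t 13.75 dr [-0.04  0.13 -0.02]
```

View pics/w7c.png

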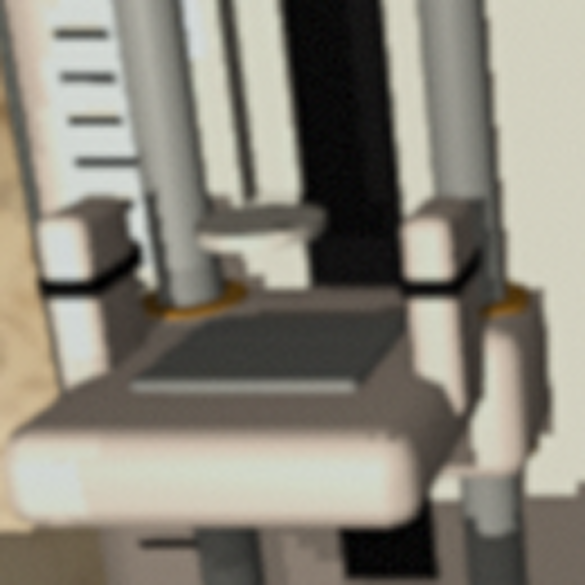

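```bash
python3 -c "
from h import *
P=lambda x,y:(75+x/4.5,140+y/4.5)
for k,p,z in [('topedge',(220,432),91),('steelc',(273,350),71.5),('lineL',(72,287),76),('lineR',(432,288),76),('tipL',(68,220),76),('tipR',(430,218),76),('thumb',(262,245),77.5)]: print(k,w2d(onz('w7',P(*p),z)).round(1))
P=lambda x,y:(75+x/4.5,165+y/4.5)
print(w2d(onz('w6',P(262,136),77.5)))
"
```

```text
topedge [-22.1 -27.6  91. ]
steelc [-24.9 -27.8  71.5]
lineL [-41.5 -19.5  76. ]
lineR [ -6.9 -19.5  76. ]
tipL [-40.8 -12.8  76. ]
tipR [ -6.5 -12.5  76. ]
thumb [-22.1 -14.7  77.5]
[-22.01725825 -14.85536303  77.5       ]
```

Emit:
{"fn": "jog_arm", "kwargs": {"series": [{"slide":[0,-0.006,0],"dr":[0,0,0]},{"slide":[0,-0.006,-0.018],"dr":[0,0,0]},{"slide":[0,-0.0015,-0.018],"dr":[0,0,0]},{"slide":[0,0,-0.018],"dr":[0,0,0]},{"slide":[0,0,-0.012],"dr":[0,0,0]},{"slide":[0,0,-0.006],"dr":[0,0,0]},{"slide":[0,0,0],"dr":[0,0,0]},{"slide":[0,0,0],"dr":[0,0,0]}]}}

```text
clock: 14.8
ee_pos: [559.3, -56.4, 61.9]
tool_rot: [-1.57, 0.024, -0.024]
force: [-1.9, 1.0, 4.8]
width: -0.1
```

```bash
python3 -c "
from h import *
plan()
snap('wrist','w8');crop('w8',75,120,130,130,4.5,'w8c')"
```

```text
drv [ 31.2 -50.8  61.9] F(drv) [-1.9  0.9  4.8] M [ 0.15  0.39 -0.03] t 14.8 dr [-0.04  0.13 -0.01]
```

View pics/w8c.png

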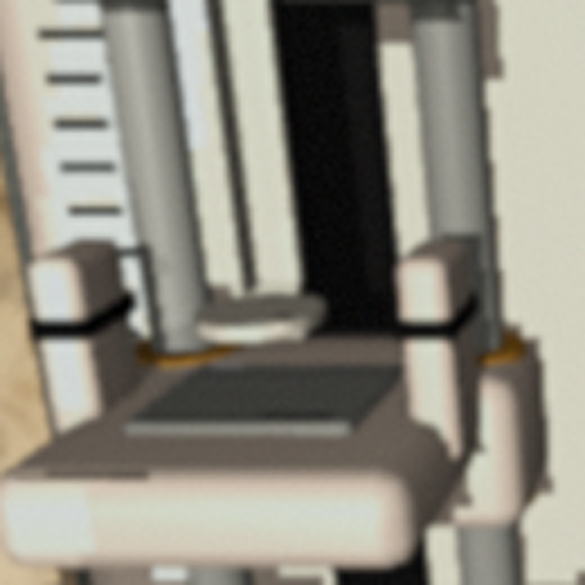

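```bash
python3 -c "
from h import *
P=lambda x,y:(75+x/4.5,120+y/4.5)
for k,p,z in [('topedge',(210,473),91),('steelc',(266,395),71.5),('lineL',(62,327),76),('lineR',(424,328),76),('tipL',(58,260),76),('tipR',(424,262),76),('thumb',(262,342),77.5),('thumb76',(262,342),76)]: print(k,w2d(onz('w8',P(*p),z)).round(1))
"
```

```text
topedge [-22.3 -22.9  91. ]
steelc [-25.1 -23.   71.5]
lineL [-41.7 -14.5  76. ]
lineR [ -7.3 -14.5  76. ]
tipL [-40.9  -7.9  76. ]
tipR [-6.7 -8.  76. ]
thumb [-22.2 -15.4  77.5]
thumb76 [-22.8 -15.9  76. ]
```

Emit:
{"fn": "jog_arm", "kwargs": {"series": [{"slide":[0,-0.006,0],"dr":[0,0,0]},{"slide":[0,-0.006,-0.018],"dr":[0,0,0]},{"slide":[0,-0.0015,-0.018],"dr":[0,0,0]},{"slide":[0,0,-0.018],"dr":[0,0,0]},{"slide":[0,0,-0.013],"dr":[0,0,0]},{"slide":[0,0,-0.008],"dr":[0,0,0]},{"slide":[0,0,-0.004],"dr":[0,0,0]},{"slide":[0,0,-0.004],"dr":[0,0,0]}]}}

```text
clock: 15.85
ee_pos: [559.1, -60.6, 61.9]
tool_rot: [-1.57, 0.025, -0.024]
force: [-2.2, 0.6, 5.7]
width: -0.1
```

Emit:
{"fn": "jog_arm", "kwargs": {"series": [{"slide":[0,-0.01,0],"dr":[0,0,0]},{"slide":[0,-0.05,0],"dr":[0,0,0]},{"slide":[-0.02,-0.08,-0.03],"dr":[0,0,0]},{"slide":[-0.055,-0.08,-0.06],"dr":[0,0,0]},{"slide":[-0.055,-0.06,-0.07],"dr":[0,0,0]},{"slide":[-0.055,-0.05,-0.07],"dr":[0,0,0]},{"slide":[-0.055,-0.05,-0.07],"dr":[0,0,0]},{"slide":[-0.055,-0.05,-0.07],"dr":[0,0,0]}]}}

```text
clock: 16.85
ee_pos: [502.6, -128.9, 112.1]
tool_rot: [-1.571, 0.024, -0.024]
force: [0.5, 0.2, -0.0]
width: -0.3
```

```bash
python3 -c "
from h import *
plan()
snap('wrist','w9');crop('w9',200,100,120,120,5,'w9c')"
```

```text
drv [ -23.1 -125.2  112.1] F(drv) [ 0.5  0.2 -0. ] M [ 0.   -0.02 -0.02] t 16.85 dr [0.01 0.15 0.03]
```

View pics/w9.png

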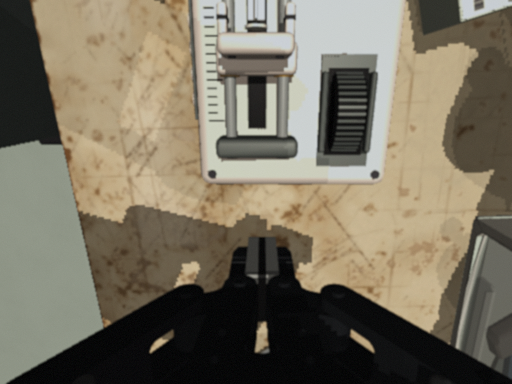

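View pics/w9c.png

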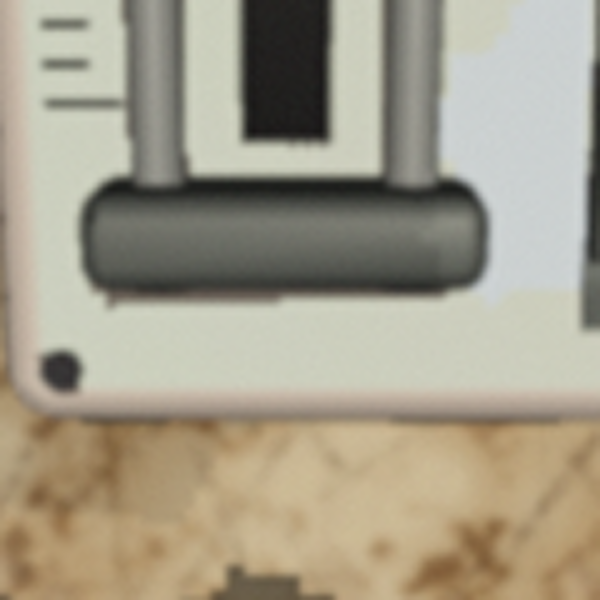

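Emit:
{"fn": "jog_arm", "kwargs": {"series": [{"slide":[0,0,0.01],"dr":[0,0,0]},{"slide":[0,0,0.02],"dr":[0,0,0]},{"slide":[0,0,0.029],"dr":[0,0,0]},{"slide":[0,0,0.029],"dr":[0,0,0]},{"slide":[0,0,0.029],"dr":[0,0,0]},{"slide":[0,0,0.029],"dr":[0,0,0]},{"slide":[0,0,0.029],"dr":[0,0,0]},{"slide":[0,0,0.029],"dr":[0,0,0]}]}}

```text
clock: 17.9
ee_pos: [502.9, -100.5, 111.7]
tool_rot: [-1.571, 0.025, -0.025]
force: [-0.6, 0.2, 0.3]
width: -0.1
```

```bash
python3 -c "
from h import *
plan()
snap('wrist','w10');crop('w10',205,50,100,100,6,'w10c')
for y in range(-30,-5,2): print(y,[((proj('w10',d2w((-25,y,z)))[1]-50)*6).round(0) for z in (71.5,77.5,91)])"
```

```text
drv [-23.7 -96.8 111.7] F(drv) [-0.6  0.2  0.3] M [ 0.02 -0.02  0.02] t 17.9 dr [-0.    0.08 -0.  ]
-30 [np.float64(374.0), np.float64(378.0), np.float64(388.0)]
-28 [np.float64(352.0), np.float64(355.0), np.float64(363.0)]
-26 [np.float64(329.0), np.float64(332.0), np.float64(338.0)]
-24 [np.float64(307.0), np.float64(309.0), np.float64(313.0)]
-22 [np.float64(285.0), np.float64(286.0), np.float64(288.0)]
-20 [np.float64(262.0), np.float64(262.0), np.float64(263.0)]
-18 [np.float64(239.0), np.float64(239.0), np.float64(237.0)]
-16 [np.float64(216.0), np.float64(215.0), np.float64(212.0)]
-14 [np.float64(193.0), np.float64(191.0), np.float64(186.0)]
-12 [np.float64(170.0), np.float64(167.0), np.float64(159.0)]
-10 [np.float64(146.0), np.float64(143.0), np.float64(133.0)]
-8 [np.float64(123.0), np.float64(118.0), np.float64(106.0)]
-6 [np.float64(99.0), np.float64(93.0), np.float64(80.0)]
```

View pics/w10c.png

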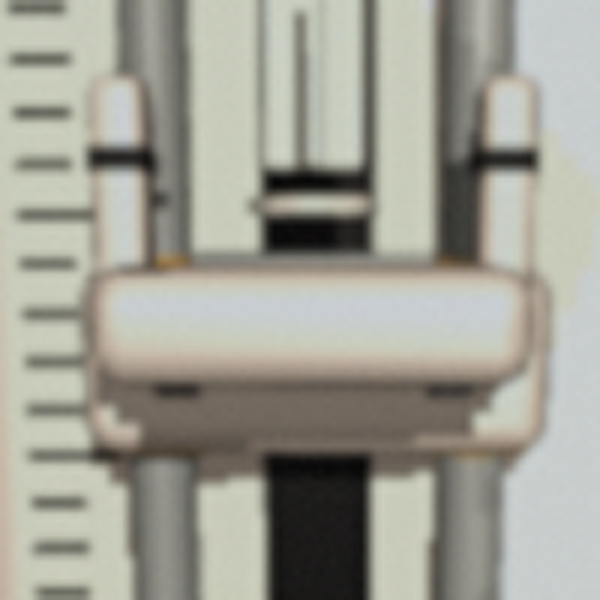

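Emit:
{"fn": "jog_arm", "kwargs": {"series": [{"slide":[0,-0.03,0.02],"dr":[0,0,0]},{"slide":[0,-0.06,0.05],"dr":[0,0,0]},{"slide":[0,-0.09,0.08],"dr":[0,0,0]},{"slide":[0,-0.09,0.1],"dr":[0,0,0]},{"slide":[0,-0.09,0.1],"dr":[0,0,0]},{"slide":[0,-0.09,0.1],"dr":[0,0,0]},{"slide":[0,-0.09,0.1],"dr":[0,0,0]},{"slide":[0,-0.09,0.1],"dr":[0,0,0]}]}}

```text
clock: 18.95
ee_pos: [506.0, -1.0, 201.4]
tool_rot: [-1.571, 0.026, -0.025]
force: [-0.0, -0.6, 0.1]
width: 0.2
```

```bash
python3 -c "
from h import *
plan()
snap('wrist','w11');snap('side','d11');crop('w11',170,0,200,250,2.4,'w11c')"
```

```text
drv [-23.9   2.8 201.4] F(drv) [-0.  -0.6  0.1] M [-0.02  0.02 -0.01] t 18.95 dr [-0.    0.04 -0.04]
```

View pics/w11c.png

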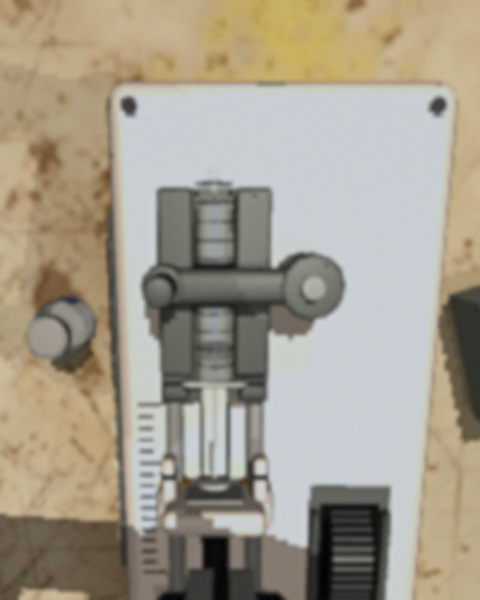

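View pics/d11.png

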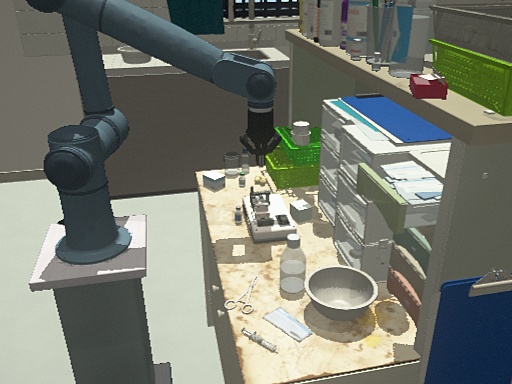

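```bash
python3 -c "
from h import *
g=w2d(onz('w11',(170+158/2.4,286/2.4),111));p=w2d(onz('w11',(170+313/2.4,287/2.4),91))
print(g,p,np.arctan2(g[1]-60,8-g[0]))
from cell import manip
print(manip.sign_off())"
```

```text
[-41.61226178  61.79366825 111.        ] [ 7.60556015 59.9909378  91.        ] 0.036137988845089716
the job is handed in; nothing more can be done
None
```

The syringe driver is ready and handed in at about 19 s of the 61 s allowed.

- **Clamp:** I swung it across the syringe with the closed fingertip. At the stop, moving the command 1.5 mm further raised the force from 4 N to 10 N while the tip moved only about 0.4 mm. The last picture puts the clamp at about 0.04 rad, which is 0 within the 2 mm calibration error.
- **Pusher:** Six forward strokes on the feed wheel, at about 4.5 to 7 N, brought the pusher up to the plunger. One force reading, at the end of the first stroke, was 6.9 N, just over the 3–6 N you gave. I raised the tip slightly after that.
- **Gap:** A nearly vertical close-up shows about 3 mm, with the face at y ≈ -19.2 mm and the thumb rest at ≈ -16.1 mm. That puts the thumb rest between the gauge lines and the face, without touching the face.
- **Plunger and other things:** The thumb-rest readings from the different views ranged from -14.5 to -16.3 mm. I put that down to pixel reading error, since nothing touched the plunger. The vial, box and other things look unmoved in the last pictures.
- **Robot:** It ended well clear of everything, with the tip about 200 mm above the worktop and no contact force.

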